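Free and shim up a saw-bench support bed

TASK

Free the hinged work-support bed by turning both of its bar-shaped locking bolts anticlockwise, one after the other, until each reaches its stop. Only then slide the wooden wedge, thin end first and flat on the bench, between the two feet under the bed's free end, until the wedge raises that end just clear of the feet, by about 4 mm (2 to 6 mm will do). Finish still holding the wedge there with the gripper, not touching the bed, and leave the other things on the bench where they are.

Things in the scene. Friction and masses are not known exactly. Their poses are not given: they have to be found in the camera images.
- mouth (a point): point on the bench midway between the two dark steel feet under the bed's free end; the base is fixed. y runs level from the free end along the bed towards its hinge, x across, z up. Each foot is 20 mm high, at y 4 to 34 mm, inner faces at x = -33 and 33 mm: a 66 mm wide way between them, its floor the bench, open to y = 260 mm
- bed: plywood bed with two aluminium strips, 110 wide (x), 300 long (y), 22 mm thick, carrying the bolts. Origin on its hinge axis, 285 mm in +y from the free end, 31 mm above the bench. At rest it lies level on the feet, underside 20 and top 42 mm above the bench. Its free end tilts up (to 0.08 rad) and falls back; weighs about 1.2 kg, 5 to 8 N at the free end
- bed_end (a point): middle of the lower edge of the bed's free end, straight above the mouth point: 20 mm above the bench when the bed rests on its feet, higher by the amount that end is raised; this edge rides up the wedge's slope
- bolt_a (a joint): turn of the locking bolt nearer the bed's free end (80 mm from it), about its upright axis: 0 locked (bar in line with the bed), growing anticlockwise seen from above to the stop at 1.4 rad (bar across the bed, freed). Starts at 0 to 0.3 rad, stays where it is left; takes about 0.06 N m to turn
- bolt_b (a joint): the same for the locking bolt nearer the hinge (200 mm from the free end)
- bolt_a_grip (a point): on the axis of bolt a at the height to grip, 31 mm above the bed's top (73 mm above the bench). Its black bar is 14 mm thick (this point's x axis, turning with it), 46 mm long (y) and spans 7 to 43 mm above the bed's top; under it a steel flange, 38 mm across, 6 mm high
- bolt_b_grip (a point): the same for bolt b
- wedge: loose brown wooden wedge, about 160 g, 36 wide (x), 164 long (y); origin under its middle, +y towards the thin end (y = 82 mm, 6 mm thick). Top rises 1 in 5 to 30 mm at y = -38 mm, then flat to the heel, y = -82 mm. Thin end 70 mm past the bed's free edge: slope touches the bed; 90 mm: bed raised 4 mm (1 mm per 5 mm). Pushing takes 10 to 20 N
- wedge_grip (a point): centre of the wedge's upright wooden grip, at y = -60 mm in the wedge's frame and 58 mm above its underside. The grip is 24 mm thick (x), 30 mm long (y) and reaches from the heel's top (30 mm) to 82 mm above the underside
- wedge_tip (a point): middle of the wedge's thin end, 3 mm above its underside
- offcut: loose offcut of pale wood, 70 x 45 x 19 mm; not the wedge (no slope, no grip); origin under its centre
- tape: boxy black tape measure lying flat, 62 x 70 x 36 mm; origin under its centre
- pencil: flat carpenter's pencil, 150 x 14 x 7 mm; origin under its centre
- glue: upright glue bottle, 54 mm across, 110 mm tall; origin under its centre
- square: try square lying flat: dark wooden stock 110 x 24 x 18 mm with a steel blade 130 mm long; origin under the stock's centre
- jar: glass jar with a steel lid, 64 mm across, 75 mm tall; origin under its centre
- screwdriver: screwdriver lying flat, about 30 mm high at the handle; origin on the bench under it
There are look-alikes about, which are no part of the job. Of the things like the wedge, leave any that is red or turquoise; of the rest the larger one is meant.

How it is judged (in metres and radians):
On the way, in this order (a step that is already met when the one before it is completed fails the run):
1. both locking bolts are turned to their stops (value of joint each of bolt_a, bolt_b above 1.3 rad), for 0.1 s.
2. the wedge raises the bed's free end off its feet (height (world z) of bed_end above 0.0215 m and contact force between wedge and bed above 1 N), for 0.2 s.
At the end, for the whole second after the job is handed in: Bolts over 1.3 rad; free end's lower edge 1.5 to 6.5 mm above its 20 mm rest height, borne by the wedge (over 1 N); wedge still and flat on the bench (within 4 mm, 0.06 rad), fingers on it with over 0.5 N; robot off the bed and bolts (all of step 1 and all of step 2 and height (world z) of bed_end below 0.0265 m and contact force between the fingers and wedge above 0.5 N and contact force between each of the arm, the fingers and bed below 0.3 N and height (world z) of wedge below 0.004 m and angle between wedge's own z axis and vertical below 0.06 rad and linear speed of wedge below 0.01 m/s); the arm keeps its last pose, push and grip.
It fails at once if the bed's free end is raised while a bolt is not yet fully freed (height (world z) of bed_end above 0.0225 m and not (value of joint each of bolt_a, bolt_b above 1.3 rad)).
It fails at once if another thing on the bench is moved by more than 30 mm (distance of any of offcut, tape, pencil, glue, square, jar, screwdriver from where it was at the start of the episode above 0.03 m).
It also fails if it takes over 59 s, if anything falls off the work surface, if the arm or the gripper's body presses on something with over 40 N, if the wrist force passes 120 N, or if a joint passes its speed limit or range.

ROBOT

A 6-joint arm with a two-finger parallel gripper is mounted at the origin on the work surface. World frame = base frame: x ahead of the robot, y to its left, z up, the work surface at z = 0. Lengths are in m, angles in degrees, forces in N, time in s.
With the tool pointing down it reaches from about 0.4 to 0.825 m from the base axis. Payload 7 kg.
Tool frame: the origin (TCP) lies on the centre line of the jaws, within the pads' length; the fingertips stand r.nose_length ahead of it and the grasp point (between the pads) lies 2 mm behind it (r.nose_length is the distance from the TCP to the fingertips, in m); z points along the fingers, y is the direction in which the jaws open and shut (so a half turn about z gives the same grasp; the last joint's range is limited). The gripper opens to 88 mm and grips with 3 to 60 N. Pads are 19 mm wide; open, the fingers measure 130 mm over their backs; the gripper's body (78 mm by 193 mm) begins 47 mm behind the grasp point.
Start: joints at [91.736, 20.546, 0.682, 0, -70.136, -16.507], TCP at [0.172, 0.653, 0.244] pointing down, gripper open.
Joint ranges: [-176.03, 176.03], [-82.01, 121.73], [-58.28, 71.71], [-173.87, 95.51], [-174.79, -0.11], [-173.66, 173.66]. Speed limits (degrees/s): [136.94, 136.94, 172.46, 180, 180, 180].

INTERFACE

Orientations are given as [roll, pitch, yaw] about the fixed x, y, z axes, in that order (R = Rz(yaw) Ry(pitch) Rx(roll)).
In Python, from plant import r gives the robot as it stands.
- The arm moves only by the tool apply_moves, never from a script. Its argument "targets" is a list of rows, each a list of 3 entries, a list of its own where there are three numbers: the shift along the tool's x, y, z scaled (see below), then the turn, a rotation vector about the tool's x, y, z scaled (see below), then the finger opening in mm, from 0 to 87.6. A call has 1 to 5 rows; each row shifts and turns the pose as measured when the row begins, along the tool's axes as they then stand; what a row does not reach is not made up. The controller multiplies each number of a shift by 0.04 m and each number of a turn by 8 degrees. A row lasts 1/10 s, in which the tool goes at most 50 mm and 8.59 degrees, less where a joint would pass 70% of its speed; a pose out of reach is approached as far as the arm can. A call with a number of a shift or a turn outside -1 to 1 is refused whole. A call with a gripper value outside its range is refused whole. The fingers move at their own pace and stop on an object; "squeeze" is the grip in N (left out, the last holds). Time passes only in rows, so rows that do not move let the fingers close. It gives the time, the measured TCP pose, the force and the opening at its end, in the units of the state.
- r.get_state(): the state, without advancing time (a new reading comes with each control period).
- r.capture(name): name is "scene" or "top"; returns a dict with "img" (384x512x3 uint8, blue, green, red), "z_map" (384x512 float32, m along the optical axis (not along the pixel's ray), 0 where there is no reading), "fx", "fy", "cx", "cy" (pixels), "camera_from_world" (4x4, takes a point from world to camera coordinates). Camera axes: x right, y up, looking along -z (the intrinsics and any distortion apply to the point x, -y, -z); pixel columns grow to the right and rows downward; lengths in m; the calibration is good to about 2 mm. A picture is of the moment at which its call begins.
- r.close_job(): hands the job in, once; it reports no verdict.
The state is a dict: "time_s": time; "joints": joint angles; "qd": joint speeds; "joint_torque": joint torques, N m; "tcp_pos": TCP position; "eef_rot": TCP orientation; "contact_force": force on the tool from outside, world axes, zero at the start; "moment": the same for the moment, N m; "gripper_width": finger opening in m.
Only numpy, scipy, OpenCV 4.12 (cv2) and the standard library are available. Lean on these libraries where they do the work, as an engineer would, in place of code of your own. Each camera call takes 0.05 s, during which the arm holds its last target.

## Working session

There is one attempt and no reset: what is moved stays moved. The work goes in short steps, Python scripts to look and compute and a tool call to move; the robot and the scene stay as the last step left them, time stands still between calls to the robot, and variables do not carry over. Pictures are saved under pics/ and viewed, and the job is handed in when it is done.

Besides the shell and the picture viewer there is one more tool, called after "Request:" in YAML: its name, and indented under it one key for each argument. apply_moves: Moves the arm, as the interface text tells. Its arguments: {"type":"object","properties":{"targets":{"type":"array","items":{"type":"array"}},"squeeze":{"type":"number"}},"required":["targets"]}

```bash
ls; mkdir -p pics; python3 - <<'E'
from plant import r
import cv2,pickle,numpy as np
for n in("scene","top"):
    c=r.capture(n); cv2.imwrite(f"pics/{n}0.png",c["img"]); pickle.dump(c,open(f"{n}0.pkl","wb"))
    print(n,c["fx"],c["fy"],c["cx"],c["cy"],np.round(c["camera_from_world"],3).tolist(),[k for k in c])
print(r.get_state(), r.nose_length)
E
```

```text
pics
scene 391.4817998724761 391.4817998724761 255.3361332408239 186.53596428833671 [[0.839, 0.544, -0.012, -0.44], [-0.389, 0.615, 0.686, 0.123], [0.38, -0.571, 0.727, -1.133], [0.0, 0.0, 0.0, 1.0]] ['img', 'z_map', 'fx', 'fy', 'cx', 'cy', 'camera_from_world']
top 384.4741591822012 384.4741591822012 253.82309128201348 193.80390069960234 [[-0.0, -1.0, 0.005, 0.054], [0.979, 0.001, 0.204, -0.502], [-0.204, 0.005, 0.979, -0.916], [0.0, 0.0, 0.0, 1.0]] ['img', 'z_map', 'fx', 'fy', 'cx', 'cy', 'camera_from_world']
{'time_s': 0.1, 'joints': array([ 9.17356429e+01,  2.05886983e+01,  6.38323714e-01, -1.83741778e-02,
       -7.01363847e+01, -1.65068518e+01]), 'qd': array([-0.06164512, -0.05286881,  0.03709762, -0.00396644,  0.00165038,
        0.05946168]), 'joint_torque': array([-9.81662524e-04, -5.84165955e+01,  2.93752903e+01,  7.01545671e+00,
        1.01550415e-02, -6.05076070e-05]), 'tcp_pos': array([0.17201381, 0.65227706, 0.24269361]), 'eef_rot': array([ 1.79911908e+02, -8.09149758e-03, -1.47774589e+01]), 'contact_force': array([ 0.04508736, -0.35048414,  0.67605995]), 'moment': array([-0.05065109,  0.0010134 ,  0.01971829]), 'gripper_width': 0.08743331547735907} 0.017
```

View pics/scene0.png

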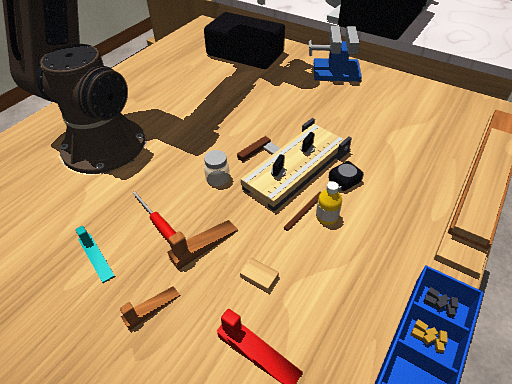

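View pics/top0.png

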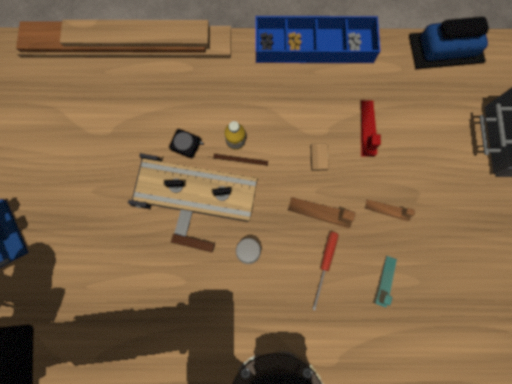

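The top view puts the bed at about (195,190), with its free end on the right at (250,198) and the hinge brackets on the left. These could be taken for the wedge (top pixels): large brown (322,212), small brown (390,210), red (370,130), turquoise (386,280), plus the offcut (319,157). I choose the large brown one and will check it in a crop.

```bash
cat > h.py <<'E'
import numpy as np,cv2,pickle
def ray(c,px):
    px=np.atleast_2d(np.asarray(px,float)); T=c["camera_from_world"];R=T[:3,:3];t=T[:3,3]
    d=np.c_[(px[:,0]-c["cx"])/c["fx"],-(px[:,1]-c["cy"])/c["fy"],-np.ones(len(px))]
    return -R.T@t, d@R
def onplane(c,px,z):
    o,d=ray(c,px); s=(z-o[2])/d[:,2]; return o+d*s[:,None]
def cloud(c):
    H,W=c["z_map"].shape; u,v=np.meshgrid(np.arange(W),np.arange(H))
    o,d=ray(c,np.c_[u.ravel(),v.ravel()])
    return (o+d*c["z_map"].ravel()[:,None]).reshape(H,W,3)
def proj(c,P):
    P=np.atleast_2d(P);T=c["camera_from_world"];q=P@T[:3,:3].T+T[:3,3]
    return np.c_[c["cx"]+c["fx"]*q[:,0]/-q[:,2],c["cy"]-c["fy"]*q[:,1]/-q[:,2]]
E
python3 - <<'E'
from h import *
s=pickle.load(open("scene0.pkl","rb"));t=pickle.load(open("top0.pkl","rb"))
a=cv2.resize(s["img"][120:290,110:370],None,fx=3,fy=3,interpolation=cv2.INTER_CUBIC)
b=cv2.resize(t["img"][110:270,120:420],None,fx=2.6,fy=2.6,interpolation=cv2.INTER_CUBIC)
cv2.imwrite("pics/sc.png",a);cv2.imwrite("pics/tc.png",b)
for n,c in(("s",s),("t",t)):
    C=cloud(c)
    for p in ([(180,240),(250,200),(309,147),(279,165)] if n=="s" else [(322,212),(345,215),(175,184),(222,191),(235,205)]):
        print(n,p,np.round(C[p[1],p[0]],3))
E
```

```text
s (180, 240) [ 0.455 -0.176  0.077]
s (250, 200) [0.477 0.047 0.   ]
s (309, 147) [0.533 0.248 0.054]
s (279, 165) [0.513 0.124 0.077]
t (322, 212) [ 0.46  -0.121  0.025]
t (345, 215) [ 0.444 -0.166  0.082]
t (175, 184) [0.52  0.248 0.08 ]
t (222, 191) [0.502 0.132 0.085]
t (235, 205) [0.475 0.102 0.041]
```

View pics/sc.png

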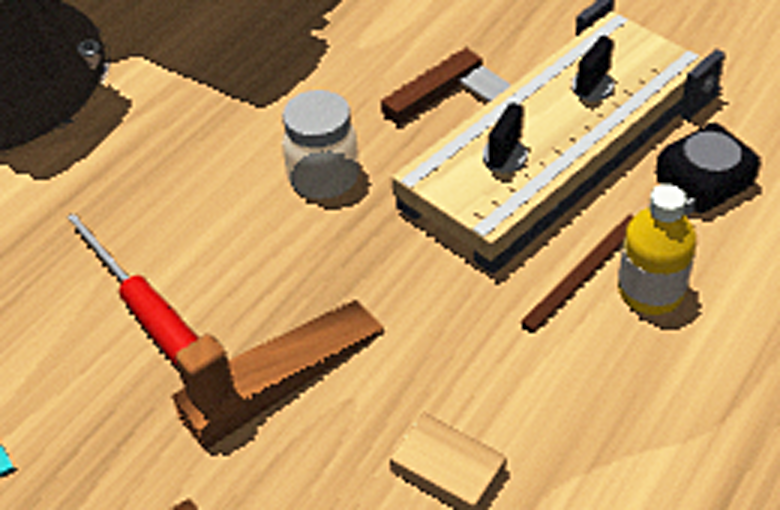

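View pics/tc.png

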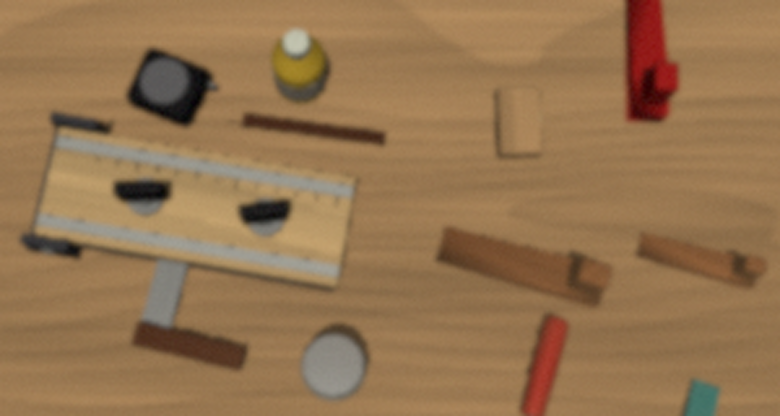

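The crops confirm it: the large brown piece has a slope and a grip at its heel, with the thin end towards the bed. The screwdriver handle lies close beside the heel. Next I measure.

```bash
cat > meas.py <<'E'
from h import *
def rect(P):
    (c,(w,h),a)=cv2.minAreaRect((P[:,:2]*1000).astype(np.float32)); 
    if w<h: w,h,a=h,w,a+90
    return np.round(c,1),round(w,1),round(h,1),round((a+90)%180-90,2)
def comp(m,seed):
    m=cv2.morphologyEx(m.astype(np.uint8),cv2.MORPH_CLOSE,np.ones((3,3)))
    n,l=cv2.connectedComponents(m); 
    return l==l[seed[1],seed[0]]
E
python3 - <<'E'
from meas import *
for n in("scene","top"):
    c=pickle.load(open(n+"0.pkl","rb"));C=cloud(c);X,Y,Z=C[...,0],C[...,1],C[...,2]
    print(n,"bench z",np.median(Z[(abs(Z)<.02)&(X>.35)&(X<.7)&(abs(Y)<.35)]))
    bed=(Z>.034)&(Z<.050)&(X>.38)&(X<.65)&(Y>.0)&(Y<.42)
    nn,l,st,_=cv2.connectedComponentsWithStats(bed.astype(np.uint8)); k=1+np.argmax(st[1:,4]); m=l==k
    print("bed",rect(C[m]),np.median(Z[m]),m.sum())
    hi=(Z>.055)&(Z<.095)&(X>.38)&(X<.65)&(Y>.05)&(Y<.3)
    nn,l,st,_=cv2.connectedComponentsWithStats(hi.astype(np.uint8))
    for k in range(1,nn):
        if st[k,4]>8: 
            P=C[l==k]; T=P[P[:,2]>np.percentile(P[:,2],98)-.006] ;print("bar",rect(P),rect(T),st[k],P[:,2].max())
    w=(Z>.003)&(Z<.1)&(X>.36)&(X<.54)&(Y>-.235)&(Y<-.03)
    hsv=cv2.cvtColor(c["img"],cv2.COLOR_BGR2HSV)
    nn,l,st,_=cv2.connectedComponentsWithStats(w.astype(np.uint8))
    for k in range(1,nn):
        if st[k,4]>30:
            P=C[l==k];print("w",rect(P),st[k],P[:,2].max(), np.median(c["img"][l==k],0))
            g=P[P[:,2]>.07]; 
            if len(g)>5:print(" grip",rect(g),g[:,2].max(),len(g))
E
```

```text
scene bench z -0.0004476853619312382
bed (array([522. , 205.5]), 310.7, 139.8, 81.28) 0.041391420690952585 3273
bar (array([527. , 250.3]), 47.6, 14.7, 89.95) (array([526.8, 251.2]), 45.7, 14.5, 88.09) [302 132  13  19 148] 0.08742310679768683
bar (array([385.1,  68.7]), 37.3, 9.2, -89.65) (array([385.1,  68.9]), 37.0, 9.2, -89.65) [218 155   9  15  75] 0.07648401420637274
bar (array([506.8, 132. ]), 47.2, 13.4, -83.88) (array([506.5, 131.9]), 47.2, 12.8, -83.88) [273 154  12  21 155] 0.08709123646646832
bar (array([643.3,  92.5]), 25.0, 13.5, -84.18) (array([647.8,  96.2]), 15.5, 3.8, -84.18) [318 189   9  17  61] 0.08793281396834096
w (array([ 427.2, -107.6]), 165.3, 115.8, 72.98) [ 160  220   78   49 1609] 0.0837369849614974 [ 39.  72. 162.]
 grip (array([ 446.6, -177.5]), 29.4, 23.8, 72.29) 0.0837369849614974 171
top bench z -4.2151240203791573e-05
bed (array([520.1, 206.7]), 306.8, 136.8, 81.84) 0.04197469367505813 4736
bar (array([642.3, 105.2]), 46.4, 15.1, 89.06) (array([647.7, 104.1]), 20.1, 4.5, 89.78) [225 133  19  10 138] 0.0903367476845538
bar (array([525.5, 253.8]), 45.5, 14.3, 89.59) (array([526. , 254.2]), 44.6, 13.5, -89.67) [163 179  21   8 157] 0.08863726709213693
bar (array([505.4, 135.8]), 45.9, 14.9, -81.52) (array([505.5, 136.4]), 44.8, 14.0, -81.05) [211 186  20  10 148] 0.08850807733811672
bar (array([385.4,  69.4]), 36.0, 7.6, 89.98) (array([385.3,  69.4]), 36.0, 7.4, 89.98) [240 238  16   4  43] 0.07789396813285121
w (array([ 463.9, -121. ]), 176.5, 44.0, 74.61) [ 287  197   69   31 1011] 0.08530248633288362 [ 49.  80. 118.]
 grip (array([ 446., -173.]), 29.2, 24.3, 72.94) 0.08530248633288362 132
w (array([ 385.9, -142.7]), 57.8, 25.1, -18.19) [324 231  14  21 207] 0.029288508458669815 [ 42.  58. 143.]
```

```bash
python3 - <<'E'
from meas import *
for n in("scene","top"):
    c=pickle.load(open(n+"0.pkl","rb"));C=cloud(c);X,Y,Z=C[...,0],C[...,1],C[...,2]
    bed=(Z>.036)&(Z<.048)&(X>.38)&(X<.65)&(Y>.03)&(Y<.42)
    nn,l,st,_=cv2.connectedComponentsWithStats(bed.astype(np.uint8)); k=1+np.argmax(st[1:,4]); P=C[l==k][:,:2]*1000
    th=np.deg2rad(80.5)
    for it in range(3):
        d=np.array([np.cos(th),np.sin(th)]);q=np.array([d[1],-d[0]]);o=np.array([506,134.])
        u=(P-o)@d;v=(P-o)@q; E={}
        for s in(1,-1):
            pts=[]
            for a in np.arange(-70,130,8):
                m=abs(u-a)<4
                if m.sum()>3: pts.append((a,s*np.max(s*v[m])))
            pts=np.array(pts); f=np.polyfit(pts[:,0],pts[:,1],1); r=pts[:,1]-np.polyval(f,pts[:,0]); k2=abs(r)<2.5; f=np.polyfit(pts[k2,0],pts[k2,1],1);E[s]=f
        sl=(E[1][0]+E[-1][0])/2; th-=np.arctan(sl)
    fe=[u[abs(v-a)<4].min() for a in range(-45,50,6)]
    print(n,"th",np.rad2deg(th),"sides",E,"free",np.round(fe,1), np.median(fe))
    # wedge
    w=(Z>.003)&(Z<.1)&(X>.425)&(X<.54)&(Y>-.235)&(Y<-.03)
    nn,l,st,_=cv2.connectedComponentsWithStats(w.astype(np.uint8));k=1+np.argmax(st[1:,4]);P=C[l==k]
    lo=P[P[:,2]<.033]; print(" wedge low",rect(lo)); tip=P[P[:,1]>P[:,1].max()-.006]; print(" tip",tip.mean(0).round(4),P[:,1].max())
    g=P[P[:,2]>.075]; print(" griptop",rect(g), g[:,2].mean())
E
```

```text
scene th 80.24834868047277 sides {1: array([1.33373985e-03, 5.52586626e+01]), -1: array([-1.33257351e-03, -5.45936991e+01])} free [-80.8 -80.8 -81.4 -81.  -81.3 -81.3 -80.6 -80.7 -81.  -81.1 -81.3 -81.5
 -80.7 -81.3 -80.9 -80.6] -80.96887657242794
 wedge low (array([ 464. , -118.9]), 165.3, 38.8, 72.98)
 tip [ 0.4754 -0.0397  0.0056] -0.035963101617383586
 griptop (array([ 446.6, -177.5]), 29.4, 23.8, 72.29) 0.08039256485088093
top th 80.11568583588104 sides {1: array([1.81347046e-04, 5.39667094e+01]), -1: array([-1.81772057e-04, -5.53811959e+01])} free [-77.2 -77.7 -77.7 -77.9 -77.9 -77.  -77.7 -77.3 -77.9 -77.9 -76.6 -77.9
 -77.4 -76.4 -77.6 -76.8] -77.62801553859103
 wedge low (array([ 463.9, -121. ]), 176.5, 44.0, 74.64)
 tip [ 0.4762 -0.037   0.0059] -0.03277364345367495
 griptop (array([ 446.1, -173.1]), 29.2, 24.2, 73.9) 0.08100155049780666
```

```bash
cat > go.py <<'E'
import sys
from plant import r
from scipy.spatial.transform import Rotation as Ro
import numpy as np
def go(x,y,z,yaw):
    s=r.get_state(); R=Ro.from_euler('xyz',s["eef_rot"],degrees=True)
    D=R.as_matrix().T@(np.array([x,y,z])/1000-s["tcp_pos"])
    G=Ro.from_euler('xyz',[180,0,yaw],degrees=True)
    w=(R.inv()*G).as_rotvec(degrees=True)
    print("t",round(s["time_s"],2),"tcp",(s["tcp_pos"]*1000).round(1),"rot",s["eef_rot"].round(1),"F",s["contact_force"].round(1),"M",s["moment"].round(2),"w",round(s["gripper_width"]*1000,1),"j",s["joints"].round(0))
    print("shift/40mm",(D/.04).round(2),"turn/8deg",(w/8).round(2))
if __name__=="__main__": go(*map(float,sys.argv[1:5]))
E
python3 go.py 526 252 200 -91
```

```text
t 0.1 tcp [172.  652.3 242.7] rot [179.9  -0.  -14.8] F [ 0.  -0.4  0.7] M [-0.05  0.    0.02] w 87.4 j [ 92.  21.   1.  -0. -70. -17.]
shift/40mm [11.11  7.42  1.08] turn/8deg [ 0.01 -0.01  9.53]
```

Request:
apply_moves:
  targets:
    - [[0.9, 0.6, 0], [0, 0, 0], 60]
    - [[0.9, 0.6, 0], [0, 0, 0], 60]
    - [[0.9, 0.6, 0], [0, 0, 0], 60]
    - [[0.9, 0.6, 0], [0, 0, 0], 60]
    - [[0.9, 0.6, 0], [0, 0, 0], 60]

```text
time_s: 0.6
tcp_pos: [0.3158, 0.4878, 0.2389]
eef_rot: [179.6, -0.0, -14.4]
contact_force: [0.2, -0.2, 0.4]
gripper_width: 0.0606
```

Request:
apply_moves:
  targets:
    - [[0.9, 0.6, 0], [0, 0, 0], 60]
    - [[0.9, 0.6, 0], [0, 0, 0], 60]
    - [[0.9, 0.6, 0], [0, 0, 0], 60]
    - [[0.9, 0.6, 0], [0, 0, 0], 60]
    - [[0.9, 0.6, 0], [0, 0, 0], 60]

```text
time_s: 1.1
tcp_pos: [0.4642, 0.3187, 0.2389]
eef_rot: [179.5, 0.0, -14.3]
contact_force: [0.4, 0.3, 0.6]
gripper_width: 0.0602
```

Request:
apply_moves:
  targets:
    - [[0, 0, 0], [0, 0, 1], 60]
    - [[0, 0, 0], [0, 0, 1], 60]
    - [[0, 0, 0], [0, 0, 1], 60]
    - [[0, 0, 0], [0, 0, 1], 60]
    - [[0, 0, 0], [0, 0, 1], 60]

```text
time_s: 1.6
tcp_pos: [0.4672, 0.3116, 0.237]
eef_rot: [179.4, -0.4, -56.1]
contact_force: [0.4, -0.0, 0.2]
gripper_width: 0.0599
```

Request:
apply_moves:
  targets:
    - [[0, 0, 0], [0, 0, 1], 60]
    - [[0, 0, 0], [0, 0, 1], 60]
    - [[0, 0, 0], [0, 0, 1], 60]
    - [[0, 0, 0], [0, 0, 1], 60]
    - [[0, 0, 0], [0, 0, 0.5], 60]

```text
time_s: 2.1
tcp_pos: [0.4663, 0.3104, 0.235]
eef_rot: [179.5, -0.8, -93.8]
contact_force: [-0.2, -0.1, 0.3]
gripper_width: 0.0602
```

```bash
python3 go.py 526.4 252.2 110 -91
```

```text
t 2.1 tcp [466.3 310.4 235. ] rot [179.5  -0.8 -93.8] F [-0.2 -0.1  0.3] M [ 0.09 -0.1  -0.02] w 60.2 j [ 54.  11. -14.   0. -66. -58.]
shift/40mm [ 1.31 -1.62  3.13] turn/8deg [ 0.06 -0.1  -0.35]
```

Request:
apply_moves:
  targets:
    - [[0.65, -0.8, 0.4], [0, -0.1, -0.35], 60]
    - [[0.65, -0.8, 0.4], [0, 0, 0], 60]
    - [[0, 0, 0.8], [0, 0, 0], 60]
    - [[0, 0, 0.8], [0, 0, 0], 60]
    - [[0, 0, 0.6], [0, 0, 0], 60]

```text
time_s: 2.6
tcp_pos: [0.5309, 0.2556, 0.1143]
eef_rot: [179.8, 0.3, -91.1]
contact_force: [-0.0, -0.2, -0.0]
gripper_width: 0.0601
```

```bash
python3 go.py 526.4 252.2 71 -91
```

```text
t 2.6 tcp [530.9 255.6 114.3] rot [179.8   0.3 -91.1] F [-0.  -0.2 -0. ] M [ 0.06 -0.06  0.01] w 60.1 j [ 44.  19. -20.  -0. -51. -45.]
shift/40mm [0.09 0.11 1.08] turn/8deg [ 0.02  0.04 -0.01]
```

Request:
apply_moves:
  targets:
    - [[0.1, 0.1, 0.4], [0, 0, 0], 60]
    - [[0, 0, 0.35], [0, 0, 0], 60]
    - [[0, 0, 0.3], [0, 0, 0], 60]
    - [[0, 0, 0], [0, 0, 0], 60]

```text
time_s: 3.0
tcp_pos: [0.5238, 0.2488, 0.065]
eef_rot: [179.4, -0.0, -91.2]
contact_force: [0.0, 0.3, -0.9]
gripper_width: 0.0599
```

```bash
python3 go.py 526.4 252.2 71 -91; python3 - <<'E'
from plant import r
import cv2
a=r.capture("scene")["img"];cv2.imwrite("pics/b1.png",cv2.resize(a[70:240,220:400],None,fx=3.3,fy=3.3,interpolation=cv2.INTER_CUBIC))
E
```

```text
t 3.0 tcp [523.8 248.8  65. ] rot [179.4  -0.  -91.2] F [ 0.   0.3 -0.9] M [ 0.06 -0.06  0.04] w 59.9 j [ 44.  22. -23.  -1. -45. -45.]
shift/40mm [-0.09 -0.06 -0.15] turn/8deg [ 0.07 -0.   -0.02]
```

View pics/b1.png

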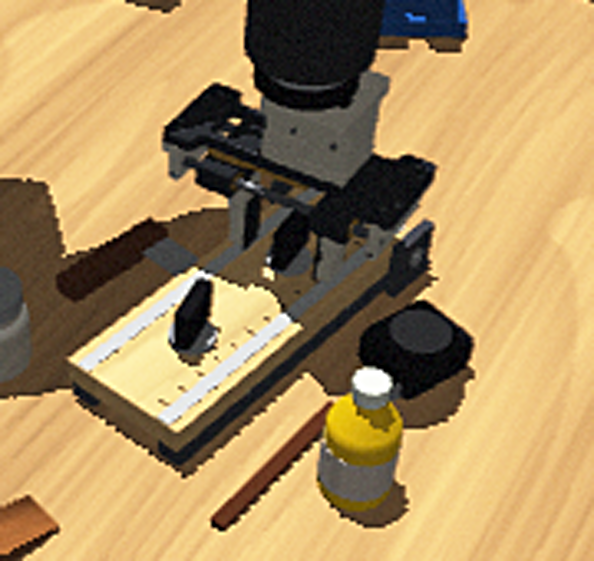

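The picture shows the fingers at crop (240,215) and (335,240), straddling bolt b's bar at (292,240). I raise a little and close.

Request:
apply_moves:
  targets:
    - [[-0.09, -0.06, -0.17], [0, 0, 0], 40]
    - [[0, 0, 0], [0, 0, 0], 20]
    - [[0, 0, 0], [0, 0, 0], 5]
    - [[0, 0, 0], [0, 0, 0], 5]
    - [[0, 0, 0], [0, 0, 0], 5]
  squeeze: 15

```text
time_s: 3.55
tcp_pos: [0.529, 0.2549, 0.077]
eef_rot: [179.7, 0.2, -91.1]
contact_force: [0.2, 0.2, 0.2]
gripper_width: 0.0252
```

```bash
python3 go.py 526.4 252.2 71 -91
```

```text
t 3.55 tcp [529.  254.9  77. ] rot [179.7   0.2 -91.1] F [0.2 0.2 0.2] M [ 0.06 -0.03  0.03] w 25.2 j [ 45.  22. -22.  -0. -46. -45.]
shift/40mm [0.07 0.06 0.15] turn/8deg [ 0.03  0.03 -0.01]
```

Request:
apply_moves:
  targets:
    - [[0.04, 0.03, 0.08], [0, 0, 0], 24]
    - [[0, 0, 0], [0, 0, 0], 5]
    - [[0, 0, 0], [0, 0, 0], 5]
    - [[0, 0, 0], [0, 0, 0], 5]
    - [[0, 0, 0], [0, 0, 0], 5]
  squeeze: 15

```text
time_s: 4.05
tcp_pos: [0.5263, 0.2532, 0.0737]
eef_rot: [179.7, 0.2, -91.1]
contact_force: [0.1, 0.6, -0.2]
gripper_width: 0.0138
```

```bash
python3 go.py 526.4 252.2 71 -91
```

```text
t 4.05 tcp [526.3 253.2  73.7] rot [179.7   0.2 -91.1] F [ 0.1  0.6 -0.2] M [-0.12 -0.32  0.03] w 13.8 j [ 45.  22. -22.  -1. -46. -45.]
shift/40mm [ 0.03 -0.    0.07] turn/8deg [ 0.04  0.03 -0.02]
```

Request:
apply_moves:
  targets:
    - [[0, 0, 0], [0, 0, -0.5], 5]
    - [[0, 0, 0], [0, 0, -0.9], 5]
    - [[0, 0, 0], [0, 0, -0.9], 5]
    - [[0, 0, 0], [0, 0, -0.9], 5]
    - [[0, 0, 0], [0, 0, -0.5], 5]

```text
time_s: 4.55
tcp_pos: [0.526, 0.2531, 0.0737]
eef_rot: [179.8, 0.4, -60.5]
contact_force: [-0.7, 0.4, 1.5]
gripper_width: 0.0142
```

```bash
python3 go.py 526.4 252.2 73 -19.6
```

```text
t 4.55 tcp [526.  253.1  73.7] rot [179.8   0.4 -60.5] F [-0.7  0.4  1.5] M [ 0.11  0.24 -0.07] w 14.2 j [ 45.  22. -22.  -1. -46. -15.]
shift/40mm [0.02 0.   0.02] turn/8deg [ 0.01  0.05 -5.11]
```

Request:
apply_moves:
  targets:
    - [[0, 0, 0], [0, 0, -0.8], 5]
    - [[0, 0, 0], [0, 0, -0.9], 5]
    - [[0, 0, 0], [0, 0, -0.9], 5]
    - [[0, 0, 0], [0, 0, -0.9], 5]
    - [[0, 0, 0], [0, 0, -0.5], 5]

```text
time_s: 5.05
tcp_pos: [0.5257, 0.2528, 0.0737]
eef_rot: [180.0, 0.5, -27.2]
contact_force: [-1.6, 0.2, 1.5]
gripper_width: 0.0141
```

```bash
python3 go.py 526.4 252.2 73 -19.6
```

```text
t 5.05 tcp [525.7 252.8  73.7] rot [180.    0.5 -27.2] F [-1.6  0.2  1.5] M [ 0.07  0.28 -0.02] w 14.1 j [ 45.  22. -22.  -1. -46.  19.]
shift/40mm [0.02 0.01 0.02] turn/8deg [-0.    0.06 -0.95]
```

Request:
apply_moves:
  targets:
    - [[0, 0, 0], [0, 0, -0.6], 5]
    - [[0, 0, 0], [0, 0, -0.5], 5]
    - [[0, 0, 0], [0, 0, -0.4], 5]
    - [[0, 0, 0], [0, 0, -0.4], 5]

```text
time_s: 5.45
tcp_pos: [0.5259, 0.2526, 0.0736]
eef_rot: [-179.9, 0.5, -11.4]
contact_force: [-0.9, -0.3, 0.7]
gripper_width: 0.016
```

```bash
python3 go.py 526.4 252.2 73 -19.6
```

```text
t 5.45 tcp [525.9 252.6  73.6] rot [-179.9    0.5  -11.4] F [-0.9 -0.3  0.7] M [ 0.06  0.08 -0.5 ] w 16.0 j [ 45.  22. -22.  -1. -46.  34.]
shift/40mm [0.01 0.01 0.02] turn/8deg [-0.01  0.06  1.03]
```

The moment of -0.5 N m and the fingers spread to 16 mm mean the bolt is at its stop. I release and rise.

Request:
apply_moves:
  targets:
    - [[0, 0, 0], [0, 0, 0], 60]
    - [[0, 0, 0], [0, 0, 0], 60]
    - [[0, 0, 0], [0, 0, 0], 60]
    - [[0, 0, -0.5], [0, 0, 0], 60]
    - [[0, 0, -0.8], [0, 0, 0], 60]

```text
time_s: 5.95
tcp_pos: [0.524, 0.2502, 0.1218]
eef_rot: [179.7, 0.8, -11.7]
contact_force: [1.1, 0.9, 0.1]
gripper_width: 0.0505
```

```bash
python3 go.py 506 134 130 -82.7
```

```text
t 5.95 tcp [524.  250.2 121.8] rot [179.7   0.8 -11.7] F [1.1 0.9 0.1] M [ 0.11 -0.13  0.02] w 50.5 j [ 44.  18. -20.  -1. -53.  34.]
shift/40mm [ 0.14  2.94 -0.19] turn/8deg [0.1  0.06 8.88]
```

Request:
apply_moves:
  targets:
    - [[0, 0.8, -0.1], [0, 0, 0.5], 60]
    - [[0.2, 0.8, 0], [0, 0, 0.9], 60]
    - [[0.3, 0.7, 0], [0, 0, 0.9], 60]
    - [[0.2, 0.4, 0], [0, 0, 0.9], 60]
    - [[0, 0, 0], [0, 0, 0.9], 60]

```text
time_s: 6.45
tcp_pos: [0.5173, 0.1363, 0.131]
eef_rot: [179.8, 0.4, -45.7]
contact_force: [0.9, -0.2, 0.8]
gripper_width: 0.0602
```

Request:
apply_moves:
  targets:
    - [[0, 0, 0], [0, 0, 0.9], 60]
    - [[0, 0, 0], [0, 0, 0.9], 60]
    - [[0, 0, 0], [0, 0, 0.9], 60]
    - [[0, 0, 0], [0, 0, 0.8], 60]
    - [[0, 0, 0], [0, 0, 0.4], 60]

```text
time_s: 6.95
tcp_pos: [0.5171, 0.1345, 0.1313]
eef_rot: [179.6, 0.2, -78.8]
contact_force: [-0.4, 0.5, -0.6]
gripper_width: 0.0602
```

```bash
python3 go.py 505.7 134.5 110 -82.7
```

```text
t 6.95 tcp [517.1 134.5 131.3] rot [179.6   0.2 -78.8] F [-0.4  0.5 -0.6] M [ 0.13 -0.05 -0.01] w 60.2 j [ 35.  14. -25.  -0. -52. -24.]
shift/40mm [-0.05  0.28  0.54] turn/8deg [0.05 0.02 0.49]
```

Request:
apply_moves:
  targets:
    - [[-0.05, 0.25, 0.3], [0, 0, 0.4], 60]
    - [[0, 0, 0.4], [0, 0, 0], 60]
    - [[0, 0, 0.3], [0, 0, 0], 60]
    - [[0, 0, 0.15], [0, 0, 0], 60]
    - [[0, 0, 0], [0, 0, 0], 60]

```text
time_s: 7.45
tcp_pos: [0.5069, 0.1347, 0.0843]
eef_rot: [179.7, 0.2, -82.5]
contact_force: [-0.9, 0.3, -0.5]
gripper_width: 0.0596
```

```bash
python3 go.py 505.7 134.5 72 -82.7
```

```text
t 7.45 tcp [506.9 134.7  84.3] rot [179.7   0.2 -82.5] F [-0.9  0.3 -0.5] M [ 0.06 -0.1   0.06] w 59.6 j [ 36.  16. -29.  -0. -45. -28.]
shift/40mm [0.   0.03 0.31] turn/8deg [0.04 0.02 0.03]
```

Request:
apply_moves:
  targets:
    - [[0, 0.02, 0.2], [0, 0, 0], 60]
    - [[0, 0, 0], [0, 0, 0], 30]
    - [[0, 0, 0], [0, 0, 0], 5]
    - [[0, 0, 0], [0, 0, 0], 5]

```text
time_s: 7.85
tcp_pos: [0.5068, 0.135, 0.0765]
eef_rot: [179.7, 0.2, -82.5]
contact_force: [0.5, -1.5, -0.2]
gripper_width: 0.0415
```

Request:
apply_moves:
  targets:
    - [[0, 0, 0], [0, 0, 0], 5]
    - [[0, 0, 0], [0, 0, 0], 5]
    - [[0, 0, 0], [0, 0, 0], 5]

```text
time_s: 8.15
tcp_pos: [0.5072, 0.1352, 0.0772]
eef_rot: [179.8, 0.2, -82.5]
contact_force: [-2.9, 0.3, 1.3]
gripper_width: 0.0175
```

```bash
python3 go.py 505.7 134.5 72 -19.6
```

```text
t 8.15 tcp [507.2 135.2  77.2] rot [179.8   0.2 -82.5] F [-2.9  0.3  1.3] M [ 0.07  0.98 -0.02] w 17.5 j [ 36.  17. -30.  -0. -44. -28.]
shift/40mm [0.01 0.04 0.13] turn/8deg [ 0.01  0.04 -7.86]
```

Request:
apply_moves:
  targets:
    - [[0, 0, 0.05], [0, 0, 0], 5]
    - [[0, 0, 0], [0, 0, 0], 5]
    - [[0, 0, 0], [0, 0, 0], 5]

```text
time_s: 8.45
tcp_pos: [0.5055, 0.1345, 0.0758]
eef_rot: [179.7, 0.2, -82.5]
contact_force: [1.4, 0.4, -2.7]
gripper_width: 0.0139
```

```bash
python3 go.py 505.7 134.5 72 -19.6
```

```text
t 8.45 tcp [505.5 134.5  75.8] rot [179.7   0.2 -82.5] F [ 1.4  0.4 -2.7] M [-0.09 -0.75 -0.  ] w 13.9 j [ 36.  17. -30.  -0. -43. -28.]
shift/40mm [ 0.   -0.01  0.09] turn/8deg [ 0.02  0.04 -7.86]
```

Gripped at 13.9 mm. I turn it about 63°.

Request:
apply_moves:
  targets:
    - [[0, 0, 0], [0, 0, -0.5], 5]
    - [[0, 0, 0], [0, 0, -0.9], 5]
    - [[0, 0, 0], [0, 0, -0.9], 5]
    - [[0, 0, 0], [0, 0, -0.9], 5]
    - [[0, 0, 0], [0, 0, -0.9], 5]

```text
time_s: 8.95
tcp_pos: [0.5055, 0.1344, 0.0758]
eef_rot: [179.8, 0.3, -48.6]
contact_force: [0.0, -0.4, 0.4]
gripper_width: 0.0139
```

Request:
apply_moves:
  targets:
    - [[0, 0, 0], [0, 0, -0.9], 5]
    - [[0, 0, 0], [0, 0, -0.9], 5]
    - [[0, 0, 0], [0, 0, -0.7], 5]
    - [[0, 0, 0], [0, 0, -0.5], 5]

```text
time_s: 9.35
tcp_pos: [0.5055, 0.1343, 0.0758]
eef_rot: [180.0, 0.4, -23.5]
contact_force: [-1.0, -0.2, 0.3]
gripper_width: 0.0141
```

```bash
python3 go.py 505.7 134.5 75 -19.6
```

```text
t 9.35 tcp [505.5 134.3  75.8] rot [180.    0.4 -23.5] F [-1.  -0.2  0.3] M [-0.01  0.15 -0.07] w 14.1 j [ 36.  17. -30.  -0. -44.  31.]
shift/40mm [ 0.   -0.01  0.02] turn/8deg [ 0.    0.05 -0.49]
```

Request:
apply_moves:
  targets:
    - [[0, 0, 0], [0, 0, -0.5], 5]
    - [[0, 0, 0], [0, 0, -0.4], 5]
    - [[0, 0, 0], [0, 0, -0.4], 5]
    - [[0, 0, 0], [0, 0, -0.4], 5]

```text
time_s: 9.75
tcp_pos: [0.5055, 0.1343, 0.0757]
eef_rot: [-179.9, 0.4, -9.4]
contact_force: [1.1, -0.1, 1.0]
gripper_width: 0.0168
```

```bash
python3 go.py 505.7 134.5 75 -19.6
```

```text
t 9.75 tcp [505.5 134.3  75.7] rot [-179.9    0.4   -9.4] F [ 1.1 -0.1  1. ] M [ 0.05  0.1  -0.5 ] w 16.8 j [ 36.  17. -30.  -1. -44.  45.]
shift/40mm [ 0.   -0.    0.02] turn/8deg [-0.01  0.05  1.27]
```

Request:
apply_moves:
  targets:
    - [[0, 0, 0], [0, 0, 0], 60]
    - [[0, 0, 0], [0, 0, 0], 60]
    - [[0, 0, 0], [0, 0, 0], 60]
    - [[0, 0, -0.5], [0, 0, 0], 60]
    - [[0, 0, -0.8], [0, 0, 0], 60]

```text
time_s: 10.25
tcp_pos: [0.5037, 0.1328, 0.1248]
eef_rot: [179.8, 0.8, -9.7]
contact_force: [0.6, 1.3, 0.4]
gripper_width: 0.0512
```

Request:
apply_moves:
  targets:
    - [[0, 0, -0.4], [0, 0, 0], 60]
    - [[-0.2, 0.8, -0.2], [0, 0, 0], 60]
    - [[-0.2, 0.9, 0], [0, 0, 0], 60]
    - [[-0.2, 0.9, 0], [0, 0, 0], 60]
    - [[0, 0.2, 0], [0, 0, 0], 60]

```text
time_s: 10.75
tcp_pos: [0.4631, 0.0261, 0.1548]
eef_rot: [-180.0, 0.3, -9.7]
contact_force: [0.6, -0.3, -0.4]
gripper_width: 0.06
```

```bash
python3 go.py 446 -175 150 -107;  python3 - <<'E'
from meas import *
from plant import r
for n in("scene","top"):
    c=r.capture(n);pickle.dump(c,open(n+"1.pkl","wb"));C=cloud(c);Z=C[...,2];X,Y=C[...,0],C[...,1]
    a=c["img"][110:290,130:400] if n=="scene" else c["img"][120:260,110:380]
    cv2.imwrite(f"pics/{n}1.png",cv2.resize(a,None,fx=2.8,fy=2.8,interpolation=cv2.INTER_CUBIC))
    hi=(Z>.060)&(Z<.095)&(X>.46)&(X<.58)&(Y>.1)&(Y<.3)
    nn,l,st,_=cv2.connectedComponentsWithStats(hi.astype(np.uint8))
    for k in range(1,nn):
        if st[k,4]>30:print(n,rect(C[l==k]))
E
```

```text
t 10.75 tcp [463.1  26.1 154.8] rot [-180.     0.3   -9.7] F [ 0.6 -0.3 -0.4] M [ 0.06 -0.14 -0.01] w 60.0 j [ 27.   5. -32.  -0. -53.  53.]
shift/40mm [0.43 5.03 0.12] turn/8deg [ 0.03  0.04 12.16]
scene (array([526.6, 250.4]), 46.6, 16.2, -16.75)
scene (array([506.9, 132. ]), 46.6, 14.3, -18.87)
```

View pics/scene1.png

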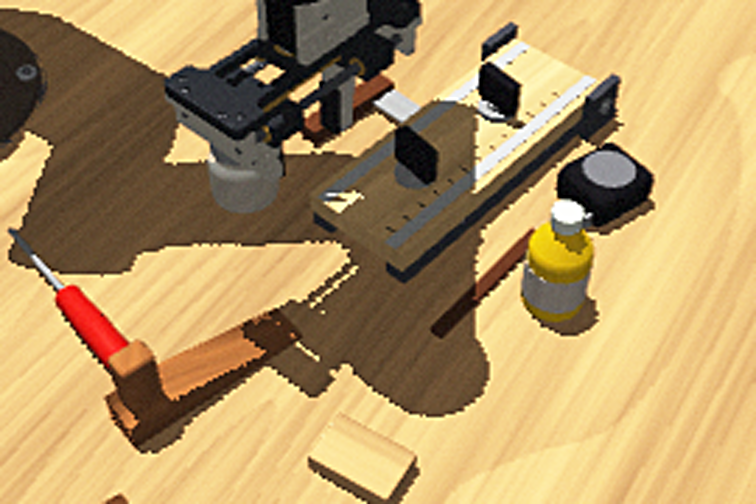

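View pics/top1.png

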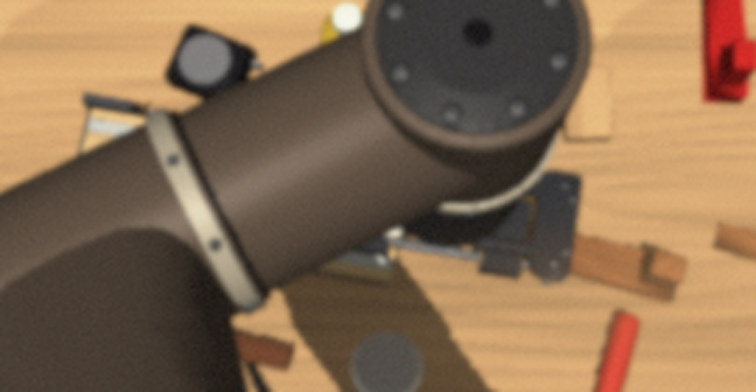

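Both bars now lie across the bed (bolt a at crop (415,150), bolt b at (497,90)), measured at about -17° to -19° against an expected -19.5°. Next is the wedge.

Request:
apply_moves:
  targets:
    - [[0.1, 0.7, 0], [0, 0, 0], 55]
    - [[0.1, 0.9, 0], [0, 0, 0], 55]
    - [[0.1, 0.9, 0], [0, 0, 0], 55]
    - [[0.1, 0.9, 0], [0, 0, 0], 55]
    - [[0, 0.8, 0], [0, 0, 0], 55]

```text
time_s: 11.35
tcp_pos: [0.4576, -0.1402, 0.1556]
eef_rot: [-179.9, 0.0, -9.3]
contact_force: [0.5, -0.2, 0.3]
gripper_width: 0.0553
```

Request:
apply_moves:
  targets:
    - [[0, 0.4, 0], [0, 0, 0.5], 55]
    - [[0, 0, 0], [0, 0, 1], 55]
    - [[0, 0, 0], [0, 0, 1], 55]
    - [[0, 0, 0], [0, 0, 1], 55]
    - [[0, 0, 0], [0, 0, 1], 55]

```text
time_s: 11.85
tcp_pos: [0.4584, -0.158, 0.1546]
eef_rot: [-180.0, 0.1, -46.9]
contact_force: [1.3, 0.1, 0.0]
gripper_width: 0.055
```

Request:
apply_moves:
  targets:
    - [[0, 0, 0], [0, 0, 1], 55]
    - [[0, 0, 0], [0, 0, 1], 55]
    - [[0, 0, 0], [0, 0, 1], 55]
    - [[0, 0, 0], [0, 0, 1], 55]
    - [[0, 0, 0], [0, 0, 1], 55]

```text
time_s: 12.35
tcp_pos: [0.4635, -0.1549, 0.1539]
eef_rot: [180.0, 0.0, -88.6]
contact_force: [0.1, 0.4, -0.2]
gripper_width: 0.0551
```

```bash
python3 go.py 445.8 -175 110 -106.5
```

```text
t 12.35 tcp [ 463.5 -154.9  153.9] rot [180.    0.  -88.6] F [ 0.1  0.4 -0.2] M [ 0.03 -0.08  0.02] w 55.1 j [  5.   8. -29.  -0. -53.  -3.]
shift/40mm [0.49 0.45 1.1 ] turn/8deg [0.01 0.   2.24]
```

Request:
apply_moves:
  targets:
    - [[0, 0, 0], [0, 0, 0.9], 55]
    - [[0, 0, 0], [0, 0, 0.9], 55]
    - [[0.25, 0.2, 0.2], [0, 0, 0.2], 55]
    - [[0.2, 0.1, 0.2], [0, 0, 0], 55]
    - [[0, 0, 0], [0, 0, 0], 55]

```text
time_s: 12.85
tcp_pos: [0.4498, -0.1675, 0.1358]
eef_rot: [179.9, 0.0, -105.1]
contact_force: [-0.2, -0.1, -0.1]
gripper_width: 0.0553
```

```bash
python3 go.py 445.8 -175 110 -106.5
```

```text
t 12.85 tcp [ 449.8 -167.5  135.8] rot [ 179.9    0.  -105.1] F [-0.2 -0.1 -0.1] M [ 0.07 -0.08 -0.06] w 55.3 j [  3.   8. -32.  -0. -50. -18.]
shift/40mm [0.21 0.05 0.64] turn/8deg [0.01 0.   0.17]
```

Request:
apply_moves:
  targets:
    - [[0.18, 0.05, 0], [0, 0, 0.15], 55]
    - [[0, 0, 0.2], [0, 0, 0], 55]
    - [[0, 0, 0.2], [0, 0, 0], 55]
    - [[0, 0, 0], [0, 0, 0], 55]

```text
time_s: 13.25
tcp_pos: [0.4457, -0.1749, 0.1183]
eef_rot: [179.9, -0.0, -106.3]
contact_force: [0.1, -0.3, -0.5]
gripper_width: 0.0547
```

```bash
python3 go.py 445.8 -175 56 -106.5; python3 - <<'E'
from plant import r
import cv2
a=r.capture("scene")["img"];cv2.imwrite("pics/w1.png",cv2.resize(a[150:300,110:270],None,fx=3.6,fy=3.6,interpolation=cv2.INTER_CUBIC))
E
```

```text
t 13.25 tcp [ 445.7 -174.9  118.3] rot [ 179.9   -0.  -106.3] F [ 0.1 -0.3 -0.5] M [ 0.11 -0.06  0.01] w 54.7 j [  2.   9. -33.  -0. -48. -18.]
shift/40mm [ 0.   -0.    1.56] turn/8deg [ 0.01 -0.    0.03]
```

View pics/w1.png

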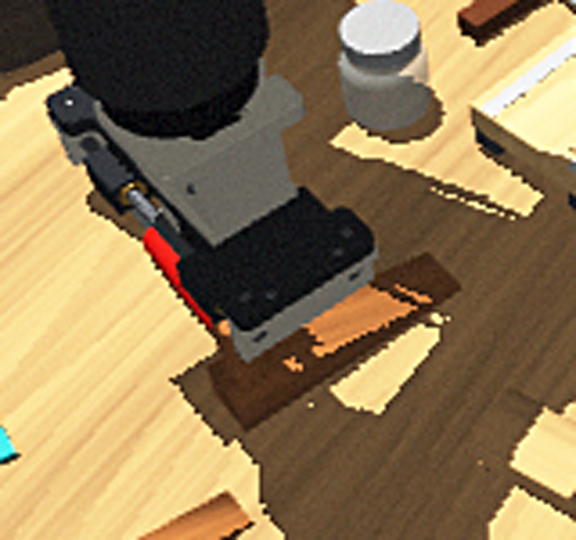

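The gripper, at crop (280,280), is over the wedge's grip. I descend, watching the force.

Request:
apply_moves:
  targets:
    - [[0, 0, 0.4], [0, 0, 0], 55]
    - [[0, 0, 0.4], [0, 0, 0], 55]
    - [[0, 0, 0], [0, 0, 0], 55]

```text
time_s: 13.6
tcp_pos: [0.4474, -0.1748, 0.0867]
eef_rot: [-179.9, 0.0, -106.2]
contact_force: [1.0, -0.2, 0.2]
gripper_width: 0.0551
```

```bash
python3 go.py 445.8 -175 56 -106.5
```

```text
t 13.6 tcp [ 447.4 -174.8   86.7] rot [-179.9    0.  -106.2] F [ 1.  -0.2  0.2] M [0.08 0.03 0.03] w 55.1 j [  2.  12. -35.   0. -43. -18.]
shift/40mm [0.01 0.04 0.77] turn/8deg [-0.01  0.    0.04]
```

Request:
apply_moves:
  targets:
    - [[0, 0.04, 0.4], [0, 0, 0], 55]
    - [[0, 0, 0.35], [0, 0, 0], 55]
    - [[0, 0, 0], [0, 0, 0], 55]

```text
time_s: 13.9
tcp_pos: [0.4476, -0.1743, 0.058]
eef_rot: [-179.8, 0.0, -106.1]
contact_force: [-0.3, -0.2, 1.0]
gripper_width: 0.0551
```

```bash
python3 go.py 445.8 -175 56 -106.5
```

```text
t 13.9 tcp [ 447.6 -174.3   58. ] rot [-179.8    0.  -106.1] F [-0.3 -0.2  1. ] M [ 0.09 -0.02  0.  ] w 55.1 j [  2.  14. -37.   0. -38. -18.]
shift/40mm [0.03 0.04 0.05] turn/8deg [-0.03  0.    0.05]
```

Request:
apply_moves:
  targets:
    - [[0.02, 0.03, 0.02], [0, 0, 0], 35]
    - [[0, 0, 0], [0, 0, 0], 15]
    - [[0, 0, 0], [0, 0, 0], 15]
    - [[0, 0, 0], [0, 0, 0], 15]
    - [[0, 0, 0], [0, 0, 0], 15]
  squeeze: 40

```text
time_s: 14.4
tcp_pos: [0.4482, -0.1748, 0.0606]
eef_rot: [-179.5, 0.1, -106.0]
contact_force: [0.3, -1.4, -1.3]
gripper_width: 0.0238
```

Request:
apply_moves:
  targets:
    - [[0, 0, 0], [0, 0, 0], 15]
    - [[0, 0, 0], [0, 0, 0], 15]

```text
time_s: 14.6
tcp_pos: [0.448, -0.1748, 0.0607]
eef_rot: [-179.5, 0.1, -106.0]
contact_force: [0.7, -0.4, -2.0]
gripper_width: 0.024
```

```bash
python3 go.py 445.8 -175 56 -106.5;  python3 - <<'E'
from meas import *
from plant import r
c=r.capture("scene");pickle.dump(c,open("scene2.pkl","wb"))
cv2.imwrite("pics/w2.png",cv2.resize(c["img"][150:300,110:270],None,fx=3.6,fy=3.6,interpolation=cv2.INTER_CUBIC))
E
```

```text
t 14.6 tcp [ 448.  -174.8   60.7] rot [-1.795e+02  1.000e-01 -1.060e+02] F [ 0.7 -0.4 -2. ] M [ 0.09 -0.08  0.  ] w 24.0 j [  2.  14. -37.   0. -38. -18.]
shift/40mm [0.02 0.05 0.12] turn/8deg [-0.06  0.01  0.06]
```

View pics/w2.png

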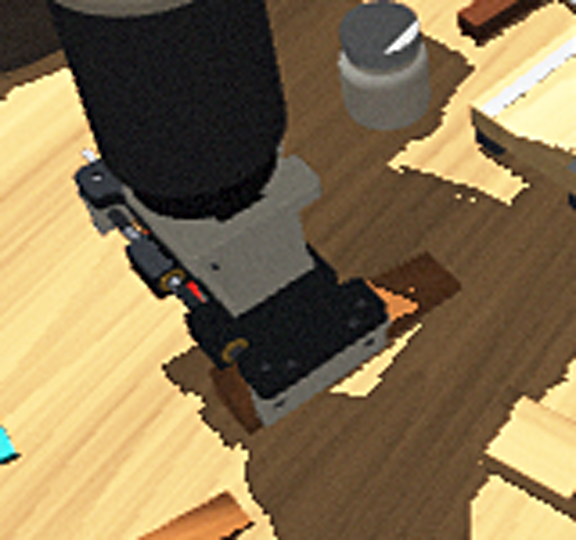

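```bash
python3 - <<'E'
from h import *
c=pickle.load(open("scene2.pkl","rb"))
P=onplane(c,[(229.4,220.3),(237.8,229.7)],.006)*1000+[-1.3,2.3,0]
m=P.mean(0)[:2];print(P,np.hypot(*(P[0]-P[1])[:2]),m)
d=np.array([np.cos(np.deg2rad(74)),np.sin(np.deg2rad(74))]);v=m-[448,-174.8]
print("along",v@d,"lat",v@[d[1],-d[0]])
E
python3 go.py 461 -123.7 60 -99.8
```

```text
[[472.91542808 -34.05568087   6.        ]
 [505.54017834 -46.18954606   6.        ]] 34.808117066964435 [489.22780321 -40.12261346]
along 140.8241356498852 lat 2.5085893219396653
t 14.65 tcp [ 448.  -174.8   60.7] rot [-1.795e+02  1.000e-01 -1.060e+02] F [-0.7 -0.2 -2.1] M [ 0.07 -0.06  0.01] w 24.0 j [  2.  14. -37.   0. -38. -18.]
shift/40mm [-1.32  0.04  0.02] turn/8deg [-0.06  0.01 -0.78]
```

The tip measures 141 mm ahead of the TCP (142 expected) and 35 mm wide (36 expected), so the grasp is good. I line the wedge up in front of the mouth.

Request:
apply_moves:
  targets:
    - [[-0.3, 0, 0], [-0.06, 0, -0.4], 15]
    - [[-0.4, 0, 0], [0, 0, -0.35], 15]
    - [[-0.4, 0, 0], [0, 0, 0], 15]
    - [[-0.2, 0, 0], [0, 0, 0], 15]

```text
time_s: 15.05
tcp_pos: [0.4587, -0.1235, 0.0604]
eef_rot: [179.9, 0.0, -99.9]
contact_force: [-0.1, -1.5, 0.7]
gripper_width: 0.0237
```

```bash
python3 go.py 461 -123.7 60 -99.8;  python3 - <<'E'
from meas import *
from plant import r
c=r.capture("scene");pickle.dump(c,open("scene3.pkl","wb"))
cv2.imwrite("pics/w3.png",cv2.resize(c["img"][140:280,130:310],None,fx=4,fy=4,interpolation=cv2.INTER_CUBIC))
E
```

```text
t 15.05 tcp [ 458.7 -123.5   60.4] rot [179.9   0.  -99.9] F [-0.1 -1.5  0.7] M [-0.23 -0.08 -0.02] w 23.7 j [  9.  14. -37.  -0. -39. -19.]
shift/40mm [-0.01 -0.06  0.01] turn/8deg [ 0.01  0.   -0.02]
```

View pics/w3.png

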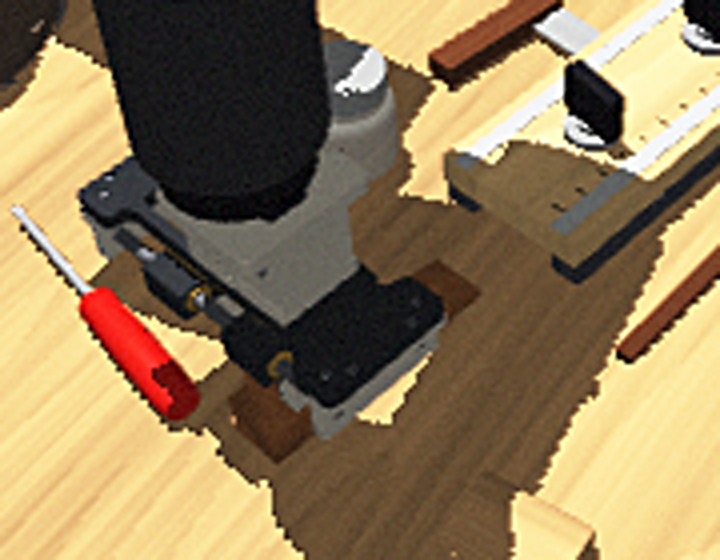

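The wedge tip, at crop (455,280), points between the two feet at (463,195) and (570,265). I advance.

Request:
apply_moves:
  targets:
    - [[-0.3, -0.05, 0], [0, 0, 0], 15]
    - [[-0.4, 0, 0], [0, 0, 0], 15]
    - [[-0.4, 0, 0], [0, 0, 0], 15]
    - [[-0.4, 0, 0], [0, 0, 0], 15]

```text
time_s: 15.5
tcp_pos: [0.4714, -0.0636, 0.0604]
eef_rot: [179.9, 0.0, -100.1]
contact_force: [0.3, -1.6, -1.0]
gripper_width: 0.0235
```

```bash
python3 go.py 483.1 4.4 60 -99.8
```

```text
t 15.5 tcp [471.4 -63.6  60.4] rot [ 179.9    0.  -100.1] F [ 0.3 -1.6 -1. ] M [ 0.02 -0.09 -0.04] w 23.5 j [ 16.  14. -37.  -0. -39. -26.]
shift/40mm [-1.73  0.01  0.01] turn/8deg [ 0.01  0.   -0.03]
```

Request:
apply_moves:
  targets:
    - [[-0.3, 0, 0], [0, 0, 0], 15]
    - [[-0.3, 0, 0], [0, 0, 0], 15]
    - [[-0.3, 0, 0], [0, 0, 0], 15]
    - [[-0.1, 0, 0], [0, 0, 0], 15]

```text
time_s: 15.9
tcp_pos: [0.4792, -0.0211, 0.0604]
eef_rot: [179.9, 0.0, -100.1]
contact_force: [0.6, -0.2, -1.7]
gripper_width: 0.0239
```

```bash
python3 go.py 483.1 4.4 60 -99.8; python3 - <<'E'
from meas import *
from plant import r
c=r.capture("scene");pickle.dump(c,open("scene4.pkl","wb"))
cv2.imwrite("pics/w4.png",cv2.resize(c["img"][110:260,170:370],None,fx=3.8,fy=3.8,interpolation=cv2.INTER_CUBIC))
E
```

```text
t 15.9 tcp [479.2 -21.1  60.4] rot [ 179.9    0.  -100.1] F [ 0.6 -0.2 -1.7] M [-0.04 -0.09  0.01] w 23.9 j [ 21.  14. -37.  -0. -39. -31.]
shift/40mm [-0.64  0.02  0.01] turn/8deg [ 0.01  0.   -0.03]
```

View pics/w4.png

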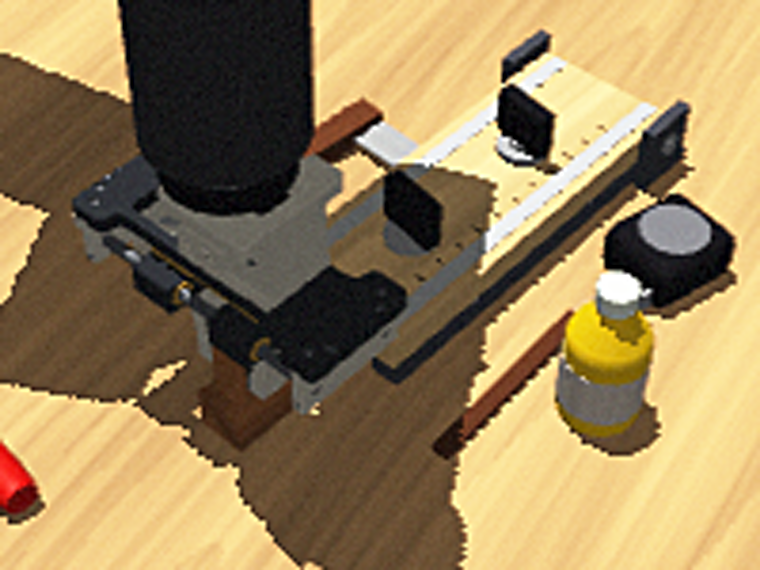

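Request:
apply_moves:
  targets:
    - [[0, 0, 0.04], [0, 0, 0], 15]
    - [[0, 0, 0], [0, 0, 0], 15]

```text
time_s: 16.15
tcp_pos: [0.4793, -0.0211, 0.0608]
eef_rot: [179.9, -0.0, -99.9]
contact_force: [0.7, -0.3, -1.3]
gripper_width: 0.0235
```

```bash
python3 go.py 483.1 4.4 60 -99.8
```

```text
t 16.15 tcp [479.3 -21.1  60.8] rot [179.9  -0.  -99.9] F [ 0.7 -0.3 -1.3] M [ 0.1  -0.02 -0.01] w 23.5 j [ 21.  14. -37.  -0. -39. -31.]
shift/40mm [-0.64  0.02  0.02] turn/8deg [ 0.01 -0.   -0.02]
```

Request:
apply_moves:
  targets:
    - [[-0.15, 0, 0], [0, 0, 0], 15]
    - [[-0.1, 0, 0], [0, 0, 0], 15]
    - [[0, 0, 0], [0, 0, 0], 15]

```text
time_s: 16.45
tcp_pos: [0.4799, -0.0121, 0.0604]
eef_rot: [179.8, -0.1, -100.0]
contact_force: [-0.4, 1.6, 1.5]
gripper_width: 0.024
```

```bash
python3 go.py 483.1 4.4 60 -99.8
```

```text
t 16.45 tcp [479.9 -12.1  60.4] rot [ 1.798e+02 -1.000e-01 -1.000e+02] F [-0.4  1.6  1.5] M [ 0.95  0.03 -0.08] w 24.0 j [ 22.  14. -37.   0. -39. -32.]
shift/40mm [-0.42 -0.01  0.01] turn/8deg [ 0.02 -0.01 -0.03]
```

Request:
apply_moves:
  targets:
    - [[-0.15, 0, 0], [0, 0, 0], 15]
    - [[-0.15, 0, 0], [0, 0, 0], 15]

```text
time_s: 16.65
tcp_pos: [0.4804, -0.0028, 0.0604]
eef_rot: [179.7, -0.4, -100.1]
contact_force: [-2.3, -11.1, 5.5]
gripper_width: 0.0237
```

```bash
python3 go.py 483.1 4.4 60 -99.8; python3 - <<'E'
from meas import *
from plant import r
c=r.capture("scene");C=cloud(c);o=cloud(pickle.load(open("scene1.pkl","rb")))
d=np.array([.170,.985]);q=np.array([.985,-.17]);M=np.array([.4919+.0013,.0556-.0023])
def prof(C):
    u=(C[...,:2]-M)@d;v=(C[...,:2]-M)@q;Z=C[...,2]
    return [round(1000*float(np.median(Z[(abs(u-a)<.012)&(v>.0)&(v<.045)&(Z>.03)&(Z<.056)])),2) for a in(.03,.055,.13,.16,.23,.26)]
print(prof(o),prof(C))
E
```

```text
t 16.65 tcp [480.4  -2.8  60.4] rot [ 179.7   -0.4 -100.1] F [ -2.3 -11.1   5.5] M [-3.35  0.21 -0.04] w 23.7 j [ 23.  15. -36.   0. -40. -34.]
shift/40mm [-0.19 -0.03  0.01] turn/8deg [ 0.04 -0.04 -0.04]
[41.45, 41.25, 41.36, 41.58, 41.52, 41.35] [42.86, 43.71, 42.6, 42.32, 41.53, 41.66]
```

The push force is 11 N and the bed is up about 2.5 mm, as geometry predicts. I advance about 6 mm more.

Request:
apply_moves:
  targets:
    - [[-0.12, 0, 0], [0, 0, 0], 15]
    - [[-0.1, 0, 0], [0, 0, 0], 15]

```text
time_s: 16.9
tcp_pos: [0.4806, 0.004, 0.0605]
eef_rot: [179.5, -0.6, -100.1]
contact_force: [-1.6, -10.0, 5.4]
gripper_width: 0.0236
```

```bash
python3 go.py 483.1 4.4 60 -99.8; cat > prof.py <<'E'
from meas import *
from plant import r
d=np.array([.170,.985]);q=np.array([.985,-.17]);M=np.array([.4919+.0013,.0556-.0023])
def prof(C):
    u=(C[...,:2]-M)@d;v=(C[...,:2]-M)@q;Z=C[...,2]
    A=(u>.02)&(u<.29)&(v>0)&(v<.05)&(Z>.03)&(Z<.056)&(abs(u-.08)>.027)&(abs(u-.2)>.027)
    f=np.polyfit(u[A],Z[A],1)
    k=abs(Z[A]-np.polyval(f,u[A]))<.003; f=np.polyfit(u[A][k],Z[A][k],1)
    return (np.polyval(f,[0,.285])*1000).round(2)
o=prof(cloud(pickle.load(open("scene1.pkl","rb"))))
P=[]
for i in range(3):
    c=r.capture("scene"); P.append(prof(cloud(c)))
print("before",o,"now",P)
cv2.imwrite("pics/last.png",cv2.resize(c["img"][110:260,170:370],None,fx=3.8,fy=3.8,interpolation=cv2.INTER_CUBIC))
E
python3 prof.py
```

```text
t 16.9 tcp [480.6   4.   60.5] rot [ 179.5   -0.6 -100.1] F [ -1.6 -10.    5.4] M [-3.12 -0.04 -0.02] w 23.6 j [ 24.  15. -36.   0. -40. -35.]
shift/40mm [-0.02 -0.06  0.01] turn/8deg [ 0.06 -0.07 -0.04]
before [41.48 41.37] now [array([45.1 , 41.31]), array([44.9 , 41.39]), array([45.07, 41.39])]
```

```bash
python3 go.py 483.1 4.4 60 -99.8
```

```text
t 17.05 tcp [480.6   4.4  60.4] rot [ 179.5   -0.5 -100.1] F [-1.5 -7.   4.3] M [-1.86  0.31 -0.01] w 24.0 j [ 24.  15. -36.   0. -40. -35.]
shift/40mm [-0.01 -0.06  0.01] turn/8deg [ 0.06 -0.07 -0.04]
```

View pics/last.png

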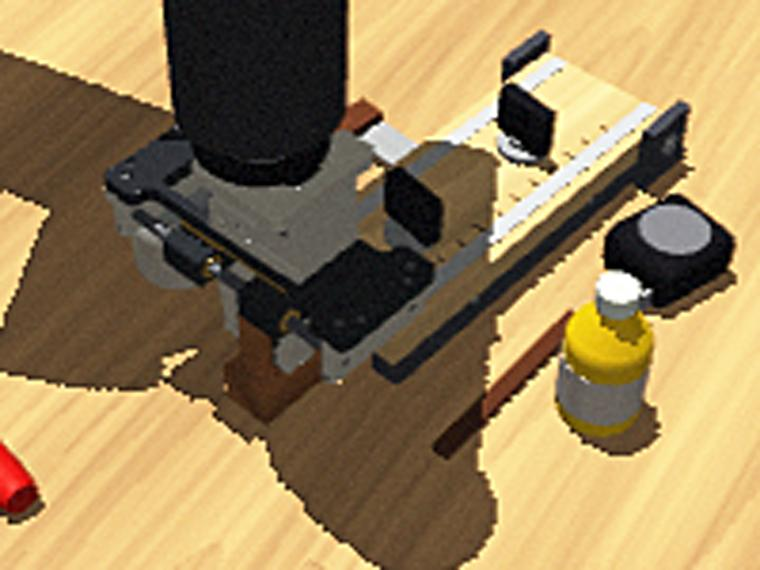

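The picture shows the wedge's heel standing flat at crop (270,390) and the gripper body ahead of the bed's edge. I let it settle, then do the last checks.

Request:
apply_moves:
  targets:
    - [[0, 0, 0], [0, 0, 0], 15]
    - [[0, 0, 0], [0, 0, 0], 15]
    - [[0, 0, 0], [0, 0, 0], 15]

```text
time_s: 17.35
tcp_pos: [0.4806, 0.0043, 0.0604]
eef_rot: [179.5, -0.5, -100.1]
contact_force: [-1.2, -2.2, 2.4]
gripper_width: 0.0239
```

```bash
python3 prof.py; python3 go.py 483.1 4.4 60 -99.8; python3 - <<'E'
from meas import *
from plant import r
for n in("scene",):
    c=r.capture(n);C=cloud(c);X,Y,Z=C[...,0],C[...,1],C[...,2]
    o=cloud(pickle.load(open("scene0.pkl","rb")))
    hi=(Z>.062)&(Z<.095)&(X>.46)&(X<.58)&(Y>.1)&(Y<.3)
    nn,l,st,_=cv2.connectedComponentsWithStats(hi.astype(np.uint8))
    print([rect(C[l==k]) for k in range(1,nn) if st[k,4]>50])
    for nm,img in(("then",pickle.load(open("scene0.pkl","rb"))["img"]),("now",c["img"])):
        h=cv2.cvtColor(img,cv2.COLOR_BGR2HSV); out=[]
        for s,e,box in(((22,150,60),(34,255,255),(310,345,175,230)),((0,180,60),(6,255,255),(130,190,190,250))):
            m=cv2.inRange(h,s,e);x0,x1,y0,y1=box;mm=np.zeros_like(m);mm[y0:y1,x0:x1]=m[y0:y1,x0:x1]
            ys,xs=np.nonzero(mm);out.append((xs.mean().round(1),ys.mean().round(1),len(xs)))
        print(nm,out)
cv2.imwrite("pics/end.png",c["img"])
E
```

```text
before [41.48 41.37] now [array([45.04, 41.46]), array([45.13, 41.46]), array([44.92, 41.43])]
t 17.5 tcp [480.6   4.3  60.4] rot [ 179.5   -0.5 -100.1] F [-1.2 -2.6  2.1] M [-0.27  0.09  0.03] w 23.6 j [ 24.  15. -36.   0. -40. -35.]
shift/40mm [-0.01 -0.06  0.01] turn/8deg [ 0.06 -0.07 -0.04]
[(array([527.3, 250.3]), 46.8, 15.2, -17.16), (array([506.1, 132.9]), 46.2, 15.6, -20.79)]
then [(np.float64(328.9), np.float64(203.4), 434), (np.float64(161.9), np.float64(225.2), 305)]
now [(np.float64(329.0), np.float64(203.4), 438), (np.float64(164.1), np.float64(227.7), 384)]
```

View pics/end.png

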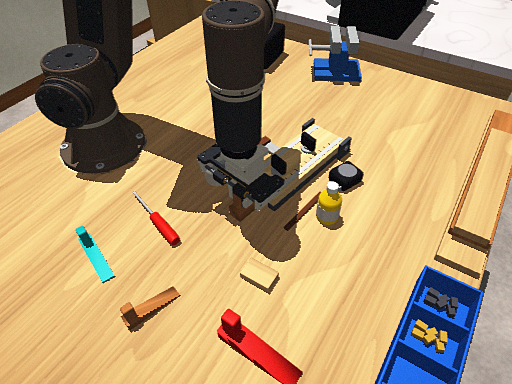

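```bash
python3 -c "
from plant import r
print(r.close_job()); s=r.get_state(); print(s['time_s'],s['tcp_pos'],s['gripper_width'])"
```

```text
the job is handed in; nothing more can be done
None
the job is handed in; nothing more can be done
```

I turned bolt b, then bolt a, anticlockwise to their stops. At each stop the wrist moment was about -0.5 N m. I then gripped the large brown wedge by its grip and slid it thin end first between the feet. The job was handed in at about 17.5 s, still holding the wedge; it reports no verdict.

My last checks before handing in:
- **Bed height:** the free end's top surface was raised about 3.6 mm (3.4 to 3.7 mm over repeated pictures), and this did not change when I let the arm settle.
- **Bolts:** both bars lie across the bed. Bolt a measured about -21° and bolt b about -17°, against an expected -19.5°. That is within the picture noise.
- **Wedge:** it is held at 24 mm opening with the grip set to 40 N. It looks flat on the bench, but I judged that by eye and from the tool's tilt (about 0.5°).
- **Gripper clearance:** I worked out about 13 mm between the gripper body and the bed from the sizes given. I did not measure it.
- **Other things:** the glue bottle had not moved in the picture. The screwdriver's mask centre shifted about 3 pixels, most likely because the wedge no longer hides its handle. I compared the rest only by eye, and the try square and jar are partly hidden by the arm in the last picture.

The two cameras disagreed by about 4 mm along y. I used their average, and it agreed with the TCP position when gripping the bolts.

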